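Hold the near-field probe over the marked antenna

ROBOT

A 7-joint arm with a two-finger parallel gripper is mounted at the origin on the work surface. World frame = base frame: x ahead of the robot, y to its left, z up, the work surface at z = 0. Lengths are in m, angles in rad, forces in N, time in s.
With the tool pointing down it reaches from about 0.4 to 0.875 m from the base axis. Payload 19.3 kg.
Tool frame: the origin (TCP) lies on the centre line of the jaws, within the pads' length; the fingertips stand 14 mm ahead of it and the grasp point (between the pads) lies 5 mm behind it; z points along the fingers, y is the line along which they close (so a half turn about z gives the same grasp; the last joint's range is limited). The gripper opens to 85 mm and grips with 20 to 120 N. Pads are 22 mm wide; open, the fingers measure 114 mm over their backs; the gripper's body (76 mm by 85 mm) begins 54 mm behind the grasp point. The pads swing forward as they close: fully open they stand 13 mm farther back than shut.
Start: joints at [1.141, 0.521, -0.036, 1.599, 0.021, 1.021, -0.113], TCP at [0.22, -0.585, 0.213] pointing down, gripper open.
Joint ranges: [-2.91, 2.91], [-0.3, 2.13], [-1.5, 1.42], [0.17, 2.43], [-1.26, 4.41], [0.16, 1.93], [-2.52, 2.52]. Speed limits (rad/s): [1.89, 1.89, 2.39, 2.39, 3.01, 3.01, 3.01].

INTERFACE

Orientations are given as [roll, pitch, yaw] about the fixed x, y, z axes, in that order (R = Rz(yaw) Ry(pitch) Rx(roll)).
In Python, from workcell import bot, grab_frame, regions_of gives the robot as it stands. The module is installed in compiled form; this text tells all that it offers.
- The arm moves only by the tool play_rows, never from a script. Its argument "plan" is a list of rows, each a list of 3 entries, a list of its own where there are three numbers: the shift along the tool's x, y, z in units of 2.5 cm (1.0 is 2.5 cm), then the turn, a rotation vector about the tool's x, y, z in units of 0.15 rad (1.0 is 0.15 rad), then the closure, from -1 (fully open) to 1 (shut). In form: [[[tx, ty, tz], [rx, ry, rz], jaw], ...]. A call has 1 to 20 rows; each row shifts and turns the commanded pose from where the row before left it, along the tool's axes as they then stand; what a row does not reach is not made up. A row lasts 1/8 s, in which the tool goes at most 62.5 mm and 10.7 degrees, less where a joint would pass 70% of its speed; a pose out of reach is approached as far as the arm can. A call with a number of a shift or a turn outside -1 to 1 is refused whole. A call with a gripper value outside its range is refused whole. The fingers move at their own pace and stop on an object; "newtons" is the grip in N (left out, the last holds). Time passes only in rows, so rows that do not move let the fingers close. It gives the time, the measured TCP pose, the force, the opening and the grip force at its end, in the units of the state.
- bot.observe(): the state, without advancing time (a new reading comes with each control period).
- grab_frame(name): name is "scene" or "top" or "wrist"; returns a dict with "pixels" (384x512x3 uint8, red, green, blue), "depth" (384x512 float32, m along the optical axis (not along the pixel's ray), 0 where there is no reading), "camera_matrix" (3x3 intrinsics, pixels), "R" (3x3) and "t" (3): a world point X has camera coordinates R X + t. Camera axes: x right, y down, z forward; pixel columns grow to the right and rows downward; lengths in m; the calibration is good to about 2 mm. A picture is of the moment at which its call begins.
- bot.job_done(): hands the job in; it is judged then, once.
Trained networks look in the newest picture that a camera, given by its name, has taken for a name from the list of things; names that differ only in an ending like _2 or _b are one class to them, and where a whole thing is asked for, a point or a joint stands for the part that bears it (a point fixed in the world has none). Each returns a list of dicts, best first, with "p" (0 to 1); they miss things now and then, are a little off and sometimes report something else, mostly with a low value. They report only what shows in the picture. A call takes as long as a camera call. They do not tell look-alikes from the thing itself.
- regions_of(thing, camera): "mask" (384x512 bool, what is visible of it) and "box" ([left, top, right, bottom] in pixels, round what is visible of it).
The state is a dict: "clock": time; "qpos": joint angles; "qd": joint speeds; "joint_efforts": joint torques, N m; "position": TCP position; "tool_rot": TCP orientation; "force": force on the tool from outside, world axes, zero at the start; "moment": the same for the moment, N m; "grip_width": finger opening in m; "finger_force": force on a finger pad.
Only numpy, scipy, OpenCV 4.12 (cv2) and the standard library are available. Lean on these libraries where they do the work, as an engineer would, in place of code of your own. Each camera call takes 0.05 s, during which the arm holds its last target. There are 200 camera calls.

TASK

Lift the brass waveguide probe out of its black cradle, carry it over the upright connector panel without bumping the panel, and hold it mouth down, upright and centred over the copper patch of the black antenna board with the yellow corner marks, about 15 mm above the patch and never touching that module, with the long sides of the probe's mouth parallel to the long sides of the board. The program finishes while the gripper holds the probe motionless there: do not put it down or let go. Leave everything else on the table where it is.

Things in the scene. Friction and masses are not known exactly. Their poses are not given: they have to be found in the camera images.
- probe: Loose probe, 0.3-0.55 kg, standing mouth down in the cradle. Origin: centre of its mouth (lowest face), z up the tube. Open brass tube 34 (x) by 62 (y) mm, z 0-80 mm; steel flange 62 (x) by 90 (y), z 80-94; brass head block 34 (x) by 62 (y), z 94-150, to be gripped across its 34 mm (fingers closing along x); connector stub, radius 10, on top to z 166. Half a turn about z makes no difference.
- probe_mouth (a point): Centre of the probe's mouth (the probe's origin).
- probe_grip (a point): Good grip point on the probe's axis in the head block, 132 mm above the mouth.
- cradle: Fixed black cradle. Origin at the centre of its underside. Base plate 90 (x) by 120 (y) by 6 mm; on it a rectangular rim 52 by 80 mm outside, 42 by 70 mm inside, up to 24 mm above the table. The probe stands on the plate inside the rim, 4 mm clear all round: lift it at least 25 mm straight up to leave.
- marked: Target: loose antenna module, 84 (x) by 114 (y) by 28 mm high, grey housing, black board 80 (x) by 110 (y) mm with four yellow corner marks and a copper patch 26 (x) by 40 (y) mm in the middle. Origin: centre of its underside; z up; y along the long side of board and patch. The three modules swap places between starts.
- marked_patch (a point): Centre of the top of the target's copper patch, 28 mm above the table; axes as the module's.
- panel: Fixed upright aluminium connector panel standing between the cradle and the modules, 340 mm long (its x, roughly ahead of the robot), 6 mm thick (y), 110 mm high; connectors stick out 23 mm from its mid plane on both sides. Origin at the centre of its underside.
- blue_module: Bystander: same module with a plain blue board, 28 mm high. Origin at the centre of its underside.
- red_module: Bystander: same module with a plain red board, 28 mm high. Origin at the centre of its underside.
- wrench: Bystander: steel wrench, 170 mm long, lying on the table.
- adapter1: Bystander: steel coaxial adapter standing, 22 mm across, 36 mm high. Origin at the centre of its underside.
- adapter2: Bystander: brass coaxial adapter standing, 22 mm across, 36 mm high. Origin at the centre of its underside.
- bottle: Bystander: small white bottle, 56 mm across, 130 mm high. Origin at the centre of its underside.
Mind the look-alikes: they are no part of the job. Of the things shaped like the probe, the brass one is meant.

How it is judged:
On the way, in this order (a step that is already met when the one before it is completed fails the run):
1. the probe is lifted clear out of the cradle, its mouth 40 mm or more above the table (height (world z) of probe_mouth above 0.04 m), for 0.1 s.
2. the probe is carried over the panel: its mouth is above the panel's top edge, within 50 mm to either side of it and between its ends (height (world z) of probe_mouth above 0.11 m and y of probe in the frame of panel between -0.05 and 0.05 m and x of probe in the frame of panel between -0.18 and 0.18 m), for 0.04 s.
At the end, for the whole second after the job is handed in: Gripped and still: mouth 5-27 mm above the marked board's patch, within 12 mm of its centre, upright within 0.10 rad, long sides parallel within 0.14 rad, probe touching no module, panel or cradle; target module within 10 mm, bystanders within 15 mm of their starts (horizontal distance between probe_mouth and marked_patch below 0.012 m and z of probe_mouth in the frame of marked_patch between 0.005 and 0.027 m and angle between probe's own z axis and vertical below 0.1 rad and angle between the y axis of probe and the y axis of marked, either way round below 0.14 rad and contact force between the fingers and probe above 2 N and linear speed of probe below 0.02 m/s and angular speed of probe below 0.1 rad/s and contact force between probe and marked below 0.1 N and contact force between probe and blue_module below 0.1 N and contact force between probe and red_module below 0.1 N and contact force between probe and panel below 0.1 N and contact force between probe and cradle below 0.1 N and distance of marked from where it was at the start of the episode below 0.01 m and distance of each of blue_module, red_module, wrench, adapter1, adapter2, bottle from where it was at the start of the episode below 0.015 m); the arm keeps its last pose, push and grip.
It fails at once if the target module is touched by the probe or the robot (over 0.5 N), or shifted 10 mm (contact force between any of probe, the arm, the fingers and marked above 0.5 N or distance of marked from where it was at the start of the episode above 0.01 m).
It fails at once if the connector panel is bumped by the probe or the robot (over 1 N) (contact force between anything else and panel above 1 N).
It fails at once if a bystander is moved by more than 15 mm (distance of any of blue_module, red_module, wrench, adapter1, adapter2, bottle from where it was at the start of the episode above 0.015 m).
It also fails if it takes over 45 s, if anything falls off the work surface, if the arm or the gripper's body presses on something with over 40 N, if the wrist force passes 120 N, or if a joint passes its speed limit or range.

## Working session

There is one attempt and no reset: what is moved stays moved. The work goes in short steps, Python scripts to look and compute and a tool call to move; the robot and the scene stay as the last step left them, time stands still between calls to the robot, and variables do not carry over. Pictures are saved under pics/ and viewed, at most 10 in all, crops included, and the job is handed in when it is done.

Besides the shell and the picture viewer there is one more tool, called after "Call:" as name([rows], argument=value, ...), one row to a line, values as JSON. play_rows: Moves the arm, as the interface text tells. Its arguments: {"type":"object","properties":{"plan":{"type":"array"},"newtons":{"type":"number"}},"required":["plan"]}

```bash
mkdir -p pics; cat > h.py <<'E'
import numpy as np,cv2
from workcell import bot,grab_frame,regions_of
def cloud(f):
    K=f["camera_matrix"];d=f["depth"];v,u=np.mgrid[:384,:512]
    P=np.stack([(u-K[0,2])/K[0,0]*d,(v-K[1,2])/K[1,1]*d,d],-1)
    return (P-f["t"])@f["R"]   # R^T(P-t)
def save(f,n,box=None,s=1):
    im=f["pixels"][:,:,::-1]
    if box: im=im[box[1]:box[3],box[0]:box[2]]
    cv2.imwrite("pics/"+n,cv2.resize(im,None,fx=s,fy=s,interpolation=cv2.INTER_CUBIC))
E
cat > a.py <<'E'
from h import *
s=bot.observe();print({k:np.round(v,3) for k,v in s.items()})
ims=[]
for c in["scene","top"]:
    f=grab_frame(c);W=cloud(f);np.savez(c+".npz",W=W,**f);ims.append(f["pixels"][:,:,::-1]);save(f,c+"1.png",s=1.5)
    print(c,"campos",np.round(-f["R"].T@f["t"],3),np.round(f["R"],2).tolist())
    for th in["probe","cradle","marked","panel","blue_module","red_module","bottle","wrench","adapter1"]:
        for r in regions_of(th,c)[:4]:
            m=r["mask"]&(f["depth"]>0);Q=W[m]
            if len(Q): print(c,th,round(r["p"],2),np.round(r["box"]),"med",np.round(np.median(Q,0),3),"z95",np.round(np.percentile(Q[:,2],95),3), f["pixels"][m].mean(0).astype(int))
E
python3 a.py
```

```text
{'clock': np.float64(0.0), 'qpos': array([ 1.141,  0.522, -0.036,  1.6  ,  0.021,  1.021, -0.113]), 'qd': array([ 0.001,  0.   ,  0.001, -0.   , -0.001, -0.001,  0.   ]), 'joint_efforts': array([ 2.0000e-03, -9.2709e+01,  1.9810e+00, -3.6992e+01,  1.8000e-02,
        8.0000e-03, -0.0000e+00]), 'position': array([ 0.22 , -0.585,  0.213]), 'tool_rot': array([-3.14,  0.  ,  0.36]), 'force': array([ 0.991, -0.43 ,  0.871]), 'moment': array([-0.012,  0.023, -0.036]), 'finger_force': np.float64(0.0), 'grip_width': np.float64(0.086)}
scene campos [ 1.446 -0.47   0.808] [[0.44, 0.9, 0.02], [0.52, -0.24, -0.82], [-0.73, 0.37, -0.57]]
scene probe 0.95 [119. 202. 156. 253.] med [ 0.532 -0.348  0.094] z95 0.151 [215  41  33]
scene probe 0.76 [146. 159. 181. 211.] med [ 0.368 -0.23   0.095] z95 0.151 [212  42  34]
scene probe 0.72 [167. 181. 203. 230.] med [ 0.507 -0.201  0.101] z95 0.157 [209 186 126]
scene probe 0.29 [308. 200. 349. 238.] med [0.633 0.195 0.025] z95 0.029 [107 172 212]
scene cradle 0.94 [166. 215. 211. 246.] med [ 0.517 -0.209  0.007] z95 0.024 [65 62 62]
scene marked 0.67 [300
[... 1436 characters left out ...]
[251. 152. 268. 241.] med [ 0.535 -0.027  0.007] z95 0.112 [222 217 218]
top blue_module 0.71 [177. 163. 210. 194.] med [0.616 0.208 0.026] z95 0.033 [120 163 222]
top blue_module 0.62 [290. 195. 321. 222.] med [ 0.465 -0.16   0.006] z95 0.021 [66 68 69]
top blue_module 0.31 [250. 152. 263. 242.] med [ 0.547 -0.027  0.007] z95 0.112 [222 216 218]
top red_module 0.68 [199. 212. 233. 243.] med [0.434 0.129 0.026] z95 0.032 [237 119 109]
top bottle 0.66 [280. 131. 294. 152.] med [ 0.731 -0.131  0.089] z95 0.132 [182 158 161]
top wrench 0.77 [121. 151. 149. 192.] med [0.655 0.422 0.006] z95 0.013 [197 205 200]
top adapter1 0.2 [157. 216. 189. 243.] med [0.425 0.288 0.026] z95 0.033 [119 109  95]
```

```bash
cat > b.py <<'E'
from h import *
ims=[]
for c,b in(("scene",(85,140,365,300)),("top",(110,120,390,280))):
    f=np.load(c+".npz");ims.append(cv2.resize(f["pixels"][b[1]:b[3],b[0]:b[2],::-1],None,fx=1.85,fy=1.85,interpolation=cv2.INTER_CUBIC))
cv2.imwrite("pics/both.png",np.vstack(ims))
def rect(P,n):
    r=cv2.minAreaRect((P[:,:2]*1000).astype(np.float32));print(n,len(P),np.round(r[0],1),np.round(r[1],1),round(r[2],1),"z",np.round(np.median(P[:,2]),4))
for c in("scene","top"):
    W=np.load(c+".npz")["W"];x,y,z=W[...,0],W[...,1],W[...,2]
    near=(abs(x-.495)<.07)&(abs(y+.197)<.06)
    rect(W[near&(z>.142)&(z<.156)],c+" headtop");rect(W[near&(z>.086)&(z<.1)],c+" flange")
    rect(W[near&(z>.018)&(z<.03)],c+" rim");rect(W[near&(z>.003)&(z<.012)],c+" plate")
    rect(W[(abs(x-.43)<.09)&(abs(y-.285)<.075)&(z>.02)&(z<.04)],c+" marked")
    rect(W[(abs(x-.58)<.25)&(abs(y+.03)<.05)&(z>.09)&(z<.12)],c+" panel")
E
python3 b.py
```

```text
scene headtop 165 [ 492.4 -196.6] [62.5 38.7] 83.0 z 0.153
scene flange 217 [ 494.3 -197.1] [90.4 64.3] 85.5 z 0.0975
scene rim 191 [ 493.9 -196. ] [80.4 54.4] 83.3 z 0.0233
scene plate 426 [ 502.5 -197.5] [118.7 117.4] 87.9 z 0.006
scene marked 465 [427.9 290. ] [ 88.  116.6] 4.0 z 0.0263
scene panel 454 [547.6 -30.7] [ 15.1 339.4] 88.6 z 0.1038
top headtop 97 [ 490.9 -196. ] [60.8 33.8] 87.3 z 0.1537
top flange 116 [ 490.7 -196.6] [89.5 62.4] 84.7 z 0.0977
top rim 8 [ 471.4 -189.6] [76.7 10.2] 69.2 z 0.0211
top plate 312 [ 495.2 -197. ] [138.3 120.3] 1.0 z 0.0061
top marked 660 [425.5 290. ] [ 84.2 112.2] 3.2 z 0.0266
top panel 242 [544.5 -27.6] [ 17.7 337.1] 88.8 z 0.109
```

View pics/both.png

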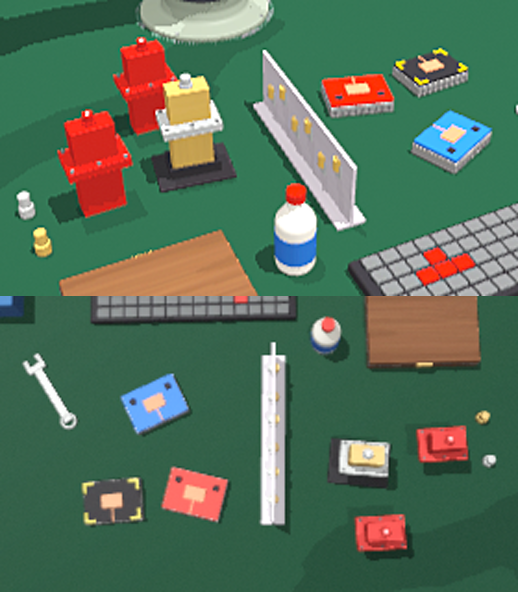

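The picture shows three tubes shaped like the probe. Two are red, at scene (137,228) and (163,185), and stand on the bare table. One is brass, at scene (185,205), and stands in the black cradle, so it fits the description. The target is the black board with yellow corners at scene (320,180), top (170,230). The red and blue boards at scene (277,193) and (328,217) are bystanders. I'll confirm with a crop.

```bash
python3 -c "
import numpy as np,cv2
p=np.load('scene.npz')['pixels'][:,:,::-1]
cr=lambda x,y:cv2.resize(p[y:y+80,x:x+80],(400,400),interpolation=cv2.INTER_CUBIC)
cv2.imwrite('pics/crop.png',np.hstack([cr(140,170),cr(280,150)]))"
```

```text
(no output)
```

View pics/crop.png

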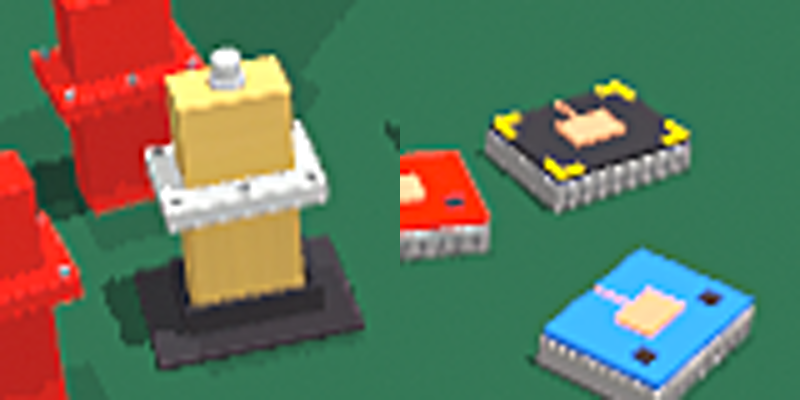

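Call:
play_rows([
  [[0, 0, -0.2], [0, 0, -0.93], -1],
  [[0, 0, -0.2], [0, 0, -0.93], -1],
  [[0, 0, -0.2], [0, 0, -0.93], -1],
  [[0, 0, -0.2], [0, 0, -0.93], -1],
  [[0, 0, -0.2], [0, 0, -0.93], -1],
  [[0, 0, -0.2], [0, 0, -0.93], -1],
  [[0, 0, -0.2], [0, 0, -0.93], -1],
  [[0, 0, -0.2], [0, 0, -0.93], -1],
  [[0, 0, 0], [0, 0, 0], -1],
  [[0, 0, 0], [0, 0, 0], -1],
], newtons=80)

```text
clock: 2.25
position: [0.2199, -0.5849, 0.2531]
tool_rot: [-3.141, -0.0, 1.472]
force: [0.2, 0.7, -0.3]
grip_width: 0.0852
finger_force: 0.0
```

The crop confirms it: the brass probe, at scene (185,205), stands in the black cradle. The board with yellow corners, at scene (318,176), is the target.

Call:
play_rows([
  [[0.5, 0.3, 0], [0, 0, 0], -1],
  [[1, 0.56, 0], [0, 0, 0], -1],
  [[1, 0.56, 0], [0, 0, 0], -1],
  [[1, 0.56, 0], [0, 0, 0], -1],
  [[1, 0.56, 0], [0, 0, 0], -1],
  [[1, 0.56, 0], [0, 0, 0], -1],
  [[1, 0.56, 0], [0, 0, 0], -1],
  [[1, 0.56, 0], [0, 0, 0], -1],
  [[1, 0.56, 0], [0, 0, 0], -1],
  [[1, 0.56, 0], [0, 0, 0], -1],
  [[1, 0.56, 0], [0, 0, 0], -1],
  [[1, 0.56, 0], [0, 0, 0], -1],
  [[1, 0.56, 0], [0, 0, 0], -1],
  [[1, 0.56, 0], [0, 0, 0], -1],
  [[1, 0.56, 0], [0, 0, 0], -1],
  [[1, 0.56, 0], [0, 0, 0], -1],
  [[0.5, 0.3, 0], [0, 0, 0], -1],
  [[0.5, 0.3, 0], [0, 0, 0], -1],
  [[0, 0, 0], [0, 0, 0], -1],
  [[0, 0, 0], [0, 0, 0], -1],
])

```text
clock: 4.75
position: [0.4902, -0.1971, 0.2532]
tool_rot: [-3.141, 0.0, 1.475]
force: [-0.1, 0.2, 0.4]
grip_width: 0.0854
finger_force: 0.0
```

```bash
cat > c.py <<'E'
from h import *
s=bot.observe();print(s["position"].round(4),s["tool_rot"].round(4))
f=grab_frame("wrist");save(f,"w1.png",s=1.2);W=cloud(f);np.savez("wrist1.npz",W=W,**f)
print("cam",(-f["R"].T@f["t"]).round(3))
x,y,z=W[...,0],W[...,1],W[...,2];near=(abs(x-.492)<.06)&(abs(y+.197)<.06)&(f["depth"]>0)
def rect(m,n):
    P=W[m]
    if len(P)<5: print(n,len(P));return
    r=cv2.minAreaRect((P[:,:2]*1000).astype(np.float32));print(n,len(P),np.round(r[0],1),np.round(r[1],1),round(r[2],1),"z",np.round(np.median(P[:,2]),4))
rect(near&(z>.15)&(z<.162),"headtop");rect(near&(z>.165)&(z<.18),"stub");rect(near&(z>.094)&(z<.104),"flange");rect(near&(z>.018)&(z<.028),"rim")
E
python3 c.py
```

```text
[ 0.4902 -0.1971  0.2532] [-3.1412e+00  3.0000e-04  1.4749e+00]
cam [ 0.497 -0.128  0.414]
headtop 1927 [ 491.6 -196. ] [61.4 33.7] 85.1 z 0.1561
stub 234 [ 491.7 -196.1] [14.7 14.6] 86.2 z 0.1721
flange 1898 [ 491.5 -196.5] [90.3 62. ] 84.4 z 0.1001
rim 30 [ 493.7 -155.9] [ 0.3 41.6] 84.1 z 0.0233
```

View pics/w1.png

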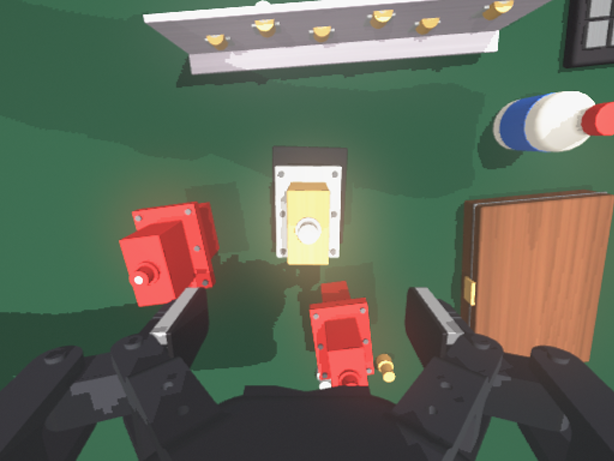

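The wrist view shows the brass probe at (308,230) in its cradle and clear of the fingers. Its axis is measured at (0.4916, -0.1963), head top at z 0.156. I'll go down and grip.

Call:
play_rows([
  [[0.03, 0.06, 0.3], [0, 0, -0.04], -1],
  [[0, 0, 0.5], [0, 0, 0], -1],
  [[0, 0, 0.5], [0, 0, 0], -1],
  [[0, 0, 0.5], [0, 0, 0], -1],
  [[0, 0, 0.5], [0, 0, 0], -1],
  [[0, 0, 0.5], [0, 0, 0], -1],
  [[0, 0, 0.5], [0, 0, 0], -1],
  [[0, 0, 0.5], [0, 0, 0], -1],
  [[0, 0, 0.5], [0, 0, 0], -1],
  [[0, 0, 0.3], [0, 0, 0], -1],
  [[0, 0, 0.2], [0, 0, 0], -1],
  [[0, 0, 0], [0, 0, 0], -1],
  [[0, 0, 0], [0, 0, 0], 1],
  [[0, 0, 0], [0, 0, 0], 1],
  [[0, 0, 0], [0, 0, 0], 1],
  [[0, 0, 0], [0, 0, 0], 1],
  [[0, 0, 0], [0, 0, 0], 1],
  [[0, 0, 0], [0, 0, 0], 1],
  [[0, 0, 0], [0, 0, 0], 1],
  [[0, 0, 0], [0, 0, 0], 1],
], newtons=80)

```text
clock: 7.3
position: [0.4926, -0.196, 0.134]
tool_rot: [3.141, 0.0, 1.482]
force: [-2.4, 0.4, 10.1]
grip_width: 0.0306
finger_force: 78.3
```

Call:
play_rows([
  [[0, 0, -0.1], [0, 0, 0], 1],
  [[0, 0, -0.2], [0, 0, 0], 1],
  [[0, 0, -0.3], [0, 0, 0], 1],
  [[0, 0, -0.4], [0, 0, 0], 1],
  [[0, 0, -0.5], [0, 0, 0], 1],
  [[0, 0, -0.5], [0, 0, 0], 1],
  [[0, 0, -0.5], [0, 0, 0], 1],
  [[0, 0, -0.6], [0, 0, 0], 1],
  [[0, 0, -0.6], [0, 0, 0], 1],
  [[0, 0, -0.6], [0, 0, 0], 1],
  [[0, 0, -0.6], [0, 0, 0], 1],
  [[0, 0, -0.6], [0, 0, 0], 1],
  [[0, 0, -0.5], [0, 0, 0], 1],
  [[0, 0, -0.4], [0, 0, 0], 1],
  [[0, 0, -0.2], [0, 0, 0], 1],
  [[0, 0, 0], [0, 0, 0], 1],
  [[0, 0, 0], [0, 0, 0], 1],
  [[0, 0, 0], [0, 0, 0], 1],
])

```text
clock: 9.55
position: [0.4921, -0.1958, 0.298]
tool_rot: [-3.141, -0.0, 1.482]
force: [0.5, 0.4, -4.0]
grip_width: 0.0306
finger_force: 79.5
```

```bash
cat > d.py <<'E'
from h import *
import sys
s=bot.observe();p=s["position"];print(p.round(4),s["tool_rot"].round(4),s["force"].round(2),s["finger_force"])
def rect(P,n):
    if len(P)<5: print(n,len(P));return
    r=cv2.minAreaRect((P[:,:2]*1000).astype(np.float32));print(n,len(P),np.round(r[0],1),np.round(r[1],1),round(r[2],1),"z",np.round(np.percentile(P[:,2],[2,50,98]),4))
for c in("scene","top","wrist"):
    f=grab_frame(c);W=cloud(f);np.savez(c+"2.npz",W=W,**f)
    if c=="scene": save(f,"s%s.png"%sys.argv[1],(130,80,350,260),3)
    x,y,z=W[...,0],W[...,1],W[...,2];m=(f["depth"]>0)&(abs(x-p[0])<.06)&(abs(y-p[1])<.06)
    rz=z-p[2]
    rect(W[m&(rz<-.02)&(rz>-.135)],c+" low");rect(W[m&(rz<-.03)&(rz>-.041)],c+" flangetop");rect(W[m&(rz<-.06)&(rz>-.135)],c+" tube")
    # tube bottom by row extents, tilt: centroid of tube face points vs z
    T=W[m&(rz<-.06)&(rz>-.12)]
    if len(T)>50:
        for k in(0,1): print(c,"slope",k,np.polyfit(T[:,2],T[:,k],1)[0].round(3))
    T=W[(f["depth"]>0)&(abs(x-.427)<.06)&(abs(y-.29)<.075)&(z>.02)&(z<.04)];rect(T,c+" marked")
E
python3 d.py 2
```

```text
[ 0.4921 -0.1958  0.298 ] [-3.1410e+00 -2.0000e-04  1.4818e+00] [ 0.55  0.4  -3.99] 79.53003524802625
scene low 1068 [ 495.4 -196.6] [93.4 63. ] 81.5 z [0.1728 0.2356 0.2757]
scene flangetop 297 [ 495.5 -196.6] [93.5 62.8] 81.3 z [0.2573 0.2634 0.2675]
scene tube 554 [ 492.9 -196.4] [62.8 39.3] 83.6 z [0.1717 0.2043 0.2365]
scene slope 0 0.021
scene slope 1 0.023
scene marked 458 [427.5 291.8] [ 88.9 117.3] 3.8 z [0.021  0.0264 0.0304]
top low 121 [ 494.2 -160.5] [22.2 63.3] 88.6 z [0.2527 0.2642 0.2724]
top flangetop 98 [ 494.2 -160.5] [22.2 63.3] 88.6 z [0.2597 0.2639 0.2674]
top tube 0
top marked 653 [425.5 289.8] [ 83.8 113. ] 4.2 z [0.0204 0.0262 0.034 ]
wrist low 3416 [ 493.4 -179.7] [56.8 62.1] 84.5 z [0.2566 0.2642 0.2739]
wrist flangetop 3183 [ 493.4 -179.7] [56.8 62.1] 84.5 z [0.2618 0.2641 0.2674]
wrist tube 0
wrist marked 0
```

View pics/s2.png

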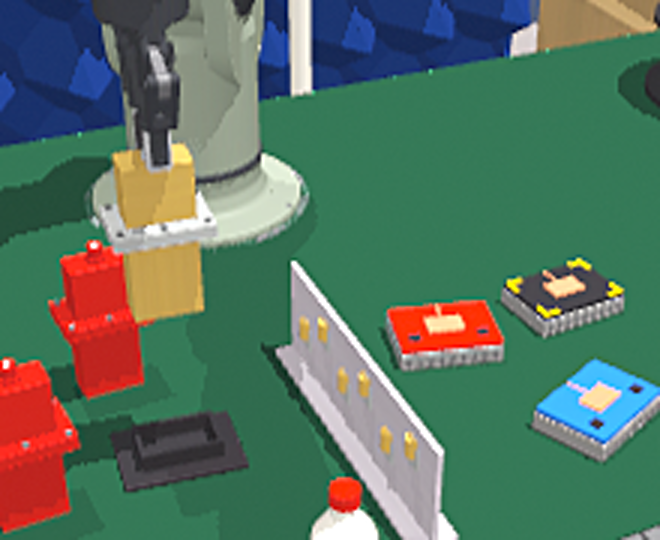

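The probe is held upright with its mouth at z 0.170 (flange top 0.264). The panel top is at 0.11, so I'll carry it over.

Call:
play_rows([
  [[0.3, 0, 0], [0, 0, 0], 1],
  [[0.7, -0.2, 0], [0, 0, 0], 1],
  [[1, -0.24, 0], [0, 0, 0], 1],
  [[1, -0.24, 0], [0, 0, 0], 1],
  [[1, -0.24, 0], [0, 0, 0], 1],
  [[1, -0.24, 0], [0, 0, 0], 1],
  [[1, -0.24, 0], [0, 0, 0], 1],
  [[1, -0.24, 0], [0, 0, 0], 1],
  [[1, -0.24, 0], [0, 0, 0], 1],
  [[1, -0.24, 0], [0, 0, 0], 1],
  [[1, -0.24, 0], [0, 0, 0], 1],
  [[1, -0.24, 0], [0, 0, 0], 1],
  [[1, -0.24, 0], [0, 0, 0], 1],
  [[1, -0.24, 0], [0, 0, 0], 1],
  [[1, -0.24, 0], [0, 0, 0], 1],
  [[1, -0.24, 0], [0, 0, 0], 1],
  [[1, -0.24, 0], [0, 0, 0], 1],
  [[1, -0.24, 0], [0, 0, 0], 1],
  [[1, -0.24, 0], [0, 0, 0], 1],
  [[0.6, -0.2, 0], [0, 0, 0], 1],
])

```text
clock: 12.2
position: [0.4207, 0.279, 0.2984]
tool_rot: [-3.142, -0.0, 1.484]
force: [0.2, 0.4, -3.7]
grip_width: 0.0304
finger_force: 79.6
```

Call:
play_rows([
  [[0.3, 0, 0], [0, 0, -0.3], 1],
  [[0.1, 0, 0], [0, 0, -0.3], 1],
  [[0, 0, 0], [0, 0, -0.3], 1],
  [[0, 0, 0], [0, 0, -0.14], 1],
  [[0, 0, 0], [0, 0, 0], 1],
  [[0, 0, 0], [0, 0, 0], 1],
  [[0, 0, 0], [0, 0, 0], 1],
])

```text
clock: 13.08
position: [0.4228, 0.2872, 0.2983]
tool_rot: [-3.142, 0.0, 1.637]
force: [-0.6, 0.3, -4.3]
grip_width: 0.0301
finger_force: 79.6
```

```bash
python3 d.py 3; python3 - <<'E'
from h import *
for c in("top","wrist","scene"):
    f=np.load(c+"2.npz");W=f["W"];hsv=cv2.cvtColor(f["pixels"],cv2.COLOR_RGB2HSV);b=f["pixels"].max(2)
    x,y,z=W[...,0],W[...,1],W[...,2]
    m=(abs(x-.427)<.075)&(abs(y-.29)<.085)&(z>.012)&(z<.04);P=W[m]
    print(c,m.sum())
    ye=m&(hsv[...,0]>20)&(hsv[...,0]<35)&(hsv[...,1]>150)
    if ye.sum()>4:
        r=cv2.minAreaRect((W[ye][:,:2]*1000).astype(np.float32));print("yellow",ye.sum(),r,np.median(W[ye][:,2]))
E
```

```text
[0.4228 0.2872 0.2983] [-3.1416e+00  1.0000e-04  1.6375e+00] [-0.6   0.34 -4.26] 79.60733986459672
scene low 773 [424.5 285. ] [65.  92.5] 3.0 z [0.173  0.2326 0.276 ]
scene flangetop 187 [424.  285.3] [64.9 91.5] 4.2 z [0.2578 0.2638 0.2677]
scene tube 422 [435.  280.4] [70.8 36.1] 65.1 z [0.172  0.2048 0.2365]
scene slope 0 0.014
scene slope 1 0.019
scene marked 464 [426.  289.4] [ 87.7 115.6] 5.5 z [0.0208 0.0264 0.0302]
top low 26 [443.9 250.6] [18.2 17.5] 88.3 z [0.2477 0.2637 0.2696]
top flangetop 21 [447.5 249.2] [23.1 11.2] 56.4 z [0.2603 0.2638 0.2676]
top tube 0
top marked 110 [444.2 259. ] [50.4 47.1] 6.8 z [0.0207 0.0265 0.0334]
wrist low 3411 [421.6 303.4] [62.2 56.8] 3.6 z [0.2567 0.2644 0.274 ]
wrist flangetop 3177 [421.6 303.4] [62.2 56.8] 3.6 z [0.2618 0.2644 0.2677]
wrist tube 0
wrist marked 1530 [424.4 326.2] [82.8 44.1] 4.3 z [0.0236 0.0262 0.0283]
top 133
wrist 1609
scene 557
yellow 68 ((428.2456359863281, 291.21337890625), (81.03507232666016, 114.08367156982422), 4.038488388061523) 0.02634810402915702
```

View pics/s3.png

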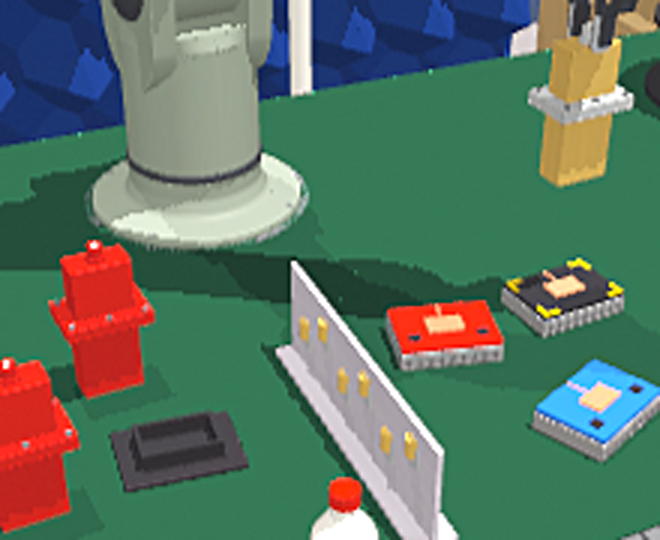

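The probe is over the target at scene (578,60 in the crop). The board is at (0.4268, 0.2905) with yaw 4.2°, and the probe axis is at (0.4228, 0.287) with yaw 3.7°. I'll correct the offset and lower by 127 mm.

Call:
play_rows([
  [[0.13, 0.17, 0], [0, 0, -0.05], 1],
  [[0, 0, 0.3], [0, 0, 0], 1],
  [[0, 0, 0.4], [0, 0, 0], 1],
  [[0, 0, 0.5], [0, 0, 0], 1],
  [[0, 0, 0.5], [0, 0, 0], 1],
  [[0, 0, 0.5], [0, 0, 0], 1],
  [[0, 0, 0.5], [0, 0, 0], 1],
  [[0, 0, 0.5], [0, 0, 0], 1],
  [[0, 0, 0.5], [0, 0, 0], 1],
  [[0, 0, 0.4], [0, 0, 0], 1],
  [[0, 0, 0.3], [0, 0, 0], 1],
  [[0, 0, 0.2], [0, 0, 0], 1],
  [[0, 0, 0.2], [0, 0, 0], 1],
  [[0, 0, 0.15], [0, 0, 0], 1],
  [[0, 0, 0.1], [0, 0, 0], 1],
  [[0, 0, 0], [0, 0, 0], 1],
  [[0, 0, 0], [0, 0, 0], 1],
  [[0, 0, 0], [0, 0, 0], 1],
  [[0, 0, 0], [0, 0, 0], 1],
])

```text
clock: 15.6
position: [0.4268, 0.2908, 0.1721]
tool_rot: [3.141, -0.0, 1.645]
force: [0.3, -0.6, -3.8]
grip_width: 0.0304
finger_force: 79.6
```

```bash
python3 d.py 4; python3 -c "
from h import *
import numpy as np
f=np.load('scene2.npz');save(f,'final.png',(270,110,370,210),6)"
```

```text
[0.4268 0.2908 0.1721] [ 3.1415e+00 -1.0000e-04  1.6452e+00] [ 0.32 -0.63 -3.79] 79.60666294209659
scene low 667 [428.4 289.5] [64.2 96.5] 2.0 z [0.046  0.1065 0.1499]
scene flangetop 174 [428.9 288.1] [63.1 94. ] 1.6 z [0.1322 0.1377 0.1415]
scene tube 362 [440.  284.4] [71.1 37.2] 65.9 z [0.0455 0.0791 0.1106]
scene slope 0 0.006
scene slope 1 0.001
scene marked 362 [428.6 289.8] [ 88.9 116. ] 4.4 z [0.0208 0.026  0.03  ]
top low 0
top flangetop 0
top tube 0
top marked 2
wrist low 3414 [425.5 306.8] [62.1 56.9] 3.9 z [0.1306 0.1381 0.1477]
wrist flangetop 3181 [425.5 306.8] [62.1 56.9] 3.9 z [0.1357 0.1381 0.1414]
wrist tube 0
wrist marked 1703 [423.6 335.3] [82.6 25.5] 3.5 z [0.0208 0.0262 0.028 ]
```

View pics/final.png

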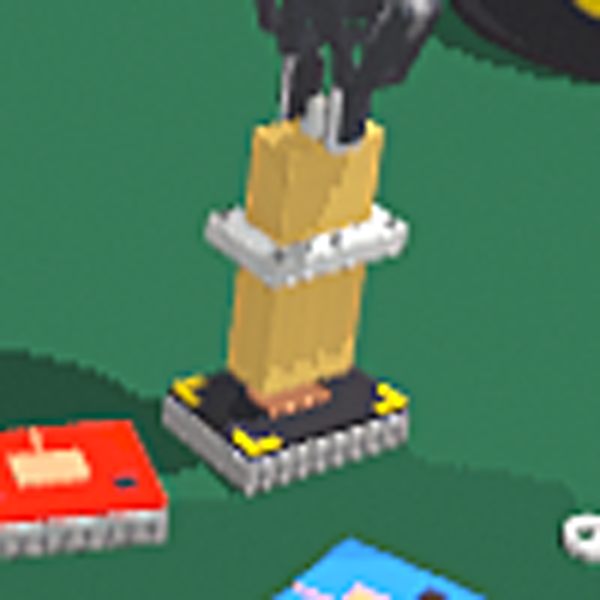

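The mouth is at z 0.044, about 16 mm above the patch. The probe is centred to within about 2 mm, upright, aligned and held still, so I'll hand it in.

```bash
python3 -c "
from workcell import bot
print(bot.job_done())"
```

```text
the job is handed in; nothing more can be done
None
```

I handed the job in at about 16 s on the robot's clock: the brass probe is gripped and still, upright, centred and aligned over the yellow-cornered board's patch, its mouth about 16 mm above it by my measurements; no verdict was returned.

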